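# Seat the tapered melting cup in the pot heater

## Robot

A 7-joint arm with a two-finger parallel gripper is mounted at the origin on a cart in front of the work surface, level with it; the furniture and walls round the work are solid. World frame = base frame: x ahead of the robot, y to its left, z up, the work surface at z = 0. Lengths are in m, angles in degrees, forces in N, time in s.
With the tool pointing down it reaches from about 0.425 to 0.875 m from the base axis. Payload 4.7 kg.
Tool frame: the origin (TCP) lies on the centre line of the jaws, within the pads' length; the fingertips stand env.nose_length ahead of it and the grasp point (between the pads) lies 8 mm behind it (env.nose_length is the distance from the TCP to the fingertips, in m); y points along the fingers, z is the direction in which the jaws open and shut, and the axes are right-handed (so a half turn about y gives the same grasp; the last joint's range is limited). The gripper opens to 87 mm and grips with 3 to 60 N. Pads are 19 mm wide; open, the fingers measure 117 mm over their backs; the gripper's body (75 mm by 190 mm) begins 51 mm behind the grasp point.
Start: joints at [-69.781, 18.392, -4.016, 83.108, 1.295, 78.541, -3.26], TCP at [0.216, 0.613, 0.234] pointing down, gripper open.
Joint ranges: [-163.93, 163.93], [-17.29, 119.83], [-79.2, 71.16], [3.27, 140.29], [-89.18, 269.18], [5.43, 117.66], [-154.24, 154.24]. Speed limits (degrees/s): [147.25, 147.25, 180, 180, 180, 180, 180].

## Interface

Orientations are given as [roll, pitch, yaw] about the fixed x, y, z axes, in that order (R = Rz(yaw) Ry(pitch) Rx(roll)).
In Python, from cell import env, read_camera, camera_info, job, models gives the robot as it stands.
- The arm moves only by the tool move_arm, never from a script. Its argument "moves" is a list of rows, each a list of 6 numbers: the shift along the tool's x, y, z in mm, then the turn, a rotation vector about the tool's x, y, z in degrees. In form: [[x, y, z, ax, ay, az], ...]. A call has 1 to 20 rows; each row is the pose to reach, as a shift and turn from the pose commanded when the call began, along the tool's axes at that moment; what a row does not reach only later rows make up. A row lasts 1/12 s, in which the tool goes at most 41.7 mm and 7.16 degrees, less where a joint would pass 70% of its speed; a pose out of reach is approached as far as the arm can. A call with a gripper value outside its range is refused whole. "claw" is the finger opening in mm, from 0 to 87, set as the call begins (left out, the last holds). The fingers move at their own pace and stop on an object; "newtons" is the grip in N (left out, the last holds). Time passes only in rows, so rows that repeat a pose let the fingers close. It gives the time, the measured TCP pose, the force and the opening at its end, in the units of the state.
- env.get_obs(): the state, without advancing time (a new reading comes with each control period).
- read_camera(name): name is "scene" or "top" or "wrist"; returns (picture, depth): 420x560x3 uint8, red, green, blue; 420x560 float32, m along the optical axis (not along the pixel's ray), 0 where there is no reading.
- camera_info(name): a dict with "fx", "fy", "cx", "cy" (pixels), "R" (3x3) and "t" (3): a world point X has camera coordinates R X + t. Camera axes: x right, y down, z forward; pixel columns grow to the right and rows downward; lengths in m; the calibration is good to about 2 mm. A picture is of the moment at which its call begins: read the wrist's pose just before it. camera_info takes no time and is no camera call; for the wrist camera it gives the pose at the moment of the call.
- job.sign_off(): hands the job in, once; it reports no verdict.
Trained networks look in the newest picture that a camera, given by its name, has taken for a name from the list of things; names that differ only in an ending like _2 or _b are one class to them, and where a whole thing is asked for, a point or a joint stands for the part that bears it (a point fixed in the world has none). Each returns a list of dicts, best first, with "score" (0 to 1); they miss things now and then, are a little off and sometimes report something else, mostly with a low value. They report only what shows in the picture. A call takes as long as a camera call.
- models.spot_in(target, camera): "point" ([x, y, z] in m, in world coordinates, good to about 4 mm: the middle of the surface that is visible of it).
- models.cut_out(target, camera): "mask" (420x560 bool, what is visible of it).
The state is a dict: "time_s": time; "qpos": joint angles; "joint_velocities": joint speeds; "effort": joint torques, N m; "tool_pos": TCP position; "tool_rot": TCP orientation; "force": force on the tool from outside, world axes, zero at the start; "wrist_torque": the same for the moment, N m; "grip_width": finger opening in m.
Only numpy, scipy, OpenCV 4.12 (cv2) and the standard library are available. Lean on these libraries where they do the work, as an engineer would, in place of code of your own. Each camera call takes 0.05 s, during which the arm holds its last target.

## Task

Pick up the tapered melting cup (the one that narrows towards its foot, not the straight-sided one) by its bar handle and nest it in the conical well of the round grey pot heater, letting it find its own centre. Then press it straight down past the stiff lift-out pad until it is fully home, hold it there for a second with a firm push of about 20 N to wedge the taper, and let go, leaving it upright. The well is neither centred in the housing nor always at the same height, so work gently by feel: never push much harder than that, down or sideways, and leave the straight cup where it stands.

Things in the scene. Friction and masses are not known exactly. Their poses are not given: they have to be found in the camera images.
- cup_mid (a point): Tapered melting cup, aluminium, loose, 0.15-0.23 kg, 82 mm high. Point on its axis half-way up, 41 mm above the underside of its foot; z up. Outside a cone: 34 mm diameter at the foot, widening evenly to 62 mm at 46 mm above the foot, then a lip 66 mm in diameter from 46 to 50 mm.
- cup_bar (a point): Centre of the tapered cup's dark bar handle, on the cup's axis 76 mm above its foot. The bar lies along y (the axes are the cup's): 62 mm long (y), 10 mm wide (x), 12 mm high (z). Two 6 mm posts at y = +-26.5 mm carry it; 20 mm are free between lip and bar. Grip its 10 mm width, fingers closing along x.
- heater: Round grey pot heater, fixed to the desk, 118 mm in diameter, small black knob on its -x side. Origin on the housing's axis at desk level, z up. With the cup fully home in the well its foot is 17 to 25 mm above the desk, cup_mid 58 to 66 mm, top of the bar 99 to 107 mm (not measured). Contact forces on it, added up (in the taper about 1.5 times the push), must stay below 50 N.
- heater_top (a point): Point on the housing's axis 60 mm above the desk, the lowest setting of the well's mouth (an aluminium flange, 0 to 8 mm above this point). The conical well fits the cup: 60 mm diameter at the mouth, 32 mm at 46 mm below it. Its upright axis lies 5.5 mm off this point in any direction. Both differ each time and are not measured: see or feel them. The well is clamped.
- heater_pad (a point): Point on the housing's axis 27 mm above the desk. The lift-out pad, a flat steel disc 24 mm in diameter on the well's axis, starts 1 to 12 mm above it (not measured). The cup first stands on it, loose and 11 to 14 mm short of home. Friction holds the pad: it goes down under a push of 6 to 8 N and stays there (no spring). This point stays put.
- straight_mid (a point): Straight-sided melting cup, a bystander that does not fit the well: same handle, height and lip as the tapered cup but a plain cylinder 62 mm in diameter; loose. Point on its axis 41 mm above its foot, z up; its bar lies along y.

How it is judged (in metres and radians):
On the way, in this order (a step that is already met when the one before it is completed fails the run):
1. the tapered cup is lifted off the desk (height (world z) of cup_mid above 0.09 m), for 0.1 s.
2. the cup is pressed home in the well: down in it and upright, contact forces on it above 20 N in sum (z of cup_mid in the frame of heater below 0.068 m and horizontal distance between cup_mid and heater below 0.009 m and angle between cup_mid's own z axis and vertical below 0.05 rad and contact force between taper_cup and heater above 20 N), for 0.3 s.
At the end, for the whole second after the job is handed in: After being pressed home (over 20 N for 0.3 s), the tapered cup sits at rest in the heater's well, its middle 54 to 68 mm above the desk (whatever the well's height setting), within 9 mm of the housing's axis and upright within 0.05 rad, touched by nothing of the robot (z of cup_mid in the frame of heater between 0.054 and 0.068 m and horizontal distance between cup_mid and heater below 0.009 m and angle between cup_mid's own z axis and vertical below 0.05 rad and linear speed of taper_cup below 0.02 m/s).
It fails at once if the contact forces on the heater (well, pad or housing) add up to more than 50 N (contact force between heater and anything else above 50 N).
It fails at once if the straight cup is displaced by more than 30 mm or toppled (distance of straight_mid from where it was at the start of the episode above 0.03 m or angle between straight_mid's own z axis and vertical above 0.5 rad).
It also fails if it takes over 61 s, if anything falls off the work surface, if the arm or the gripper's body presses on something with over 40 N, if the wrist force passes 120 N, or if a joint passes its speed limit or range.

## Working session

There is one attempt and no reset: what is moved stays moved. The work goes in short steps, Python scripts to look and compute and a tool call to move; the robot and the scene stay as the last step left them, time stands still between calls to the robot, and variables do not carry over. Pictures are saved under pics/ and viewed, and the job is handed in when it is done.

Besides the shell and the picture viewer there is one more tool, called in YAML: its name, and indented under it one key for each argument. move_arm: Moves the arm, as the interface text tells. Its arguments: {"type":"object","properties":{"moves":{"type":"array","items":{"type":"array","items":{"type":"number"}}},"claw":{"type":"number"},"newtons":{"type":"number"}},"required":["moves"]}

```bash
mkdir -p pics; ls; python3 - <<'E'
from cell import env, read_camera, camera_info, job, models
import cv2
o=env.get_obs(); print(o, env.nose_length)
for c in ["scene","top","wrist"]:
    p,d=read_camera(c); cv2.imwrite(f"pics/a_{c}.png",p[:,:,::-1])
    for t in ["cup_bar","cup_mid","heater","straight_mid"]:
        try:
            r=models.spot_in(t,c); print(c,t,[(x['score'],x['point']) for x in r[:3]])
        except Exception as e: print(c,t,e)
print(env.get_obs()['time_s'])
E
```

```text
pics
{'time_s': 0.0, 'qpos': array([-69.78175295,  18.43938925,  -4.01682539,  83.1759542 ,
         1.29561676,  78.54108763,  -3.25702762]), 'joint_velocities': array([-0.02917036,  0.1012223 ,  0.06004995, -0.0279807 ,  0.08778028,
        0.07277535, -0.11497498]), 'effort': array([ 2.74487036e-05, -4.91286492e+01, -4.03772732e-01, -3.12525058e+01,
       -6.39067660e-02,  4.32209868e-02,  1.73617427e-04]), 'tool_pos': array([0.21587278, 0.61252909, 0.23244873]), 'tool_rot': array([-9.01111455e+01, -6.01903678e-03, -1.94041449e+01]), 'force': array([0.32930859, 0.09630439, 0.01956797]), 'wrist_torque': array([ 0.07331093, -0.00323423, -0.01276475]), 'grip_width': 0.08693274398536871} 0.011
scene cup_bar [(0.86, [0.4566, 0.189, 0.0449])]
scene cup_mid [(0.58, [0.4609, 0.19, 0.041])]
scene heater [(0.75, [0.4137, -0.07, 0.0516])]
scene straight_mid [(0.65, [0.4524, 0.0654, 0.0294])]
top cup_bar [(0.9, [0.4624, 0.195, 0.0457])]
top cup_mid [(0.57, [0.4608, 0.1959, 0.0476])]
top heater [(0.57, [0.4313, -0.0948, 0.0531])]
top straight_mid [(0.9, [0.46, 0.0647, 0.0187])]
wrist cup_bar []
wrist cup_mid []
wrist heater []
wrist straight_mid []
0.75
```

View pics/a_scene.png

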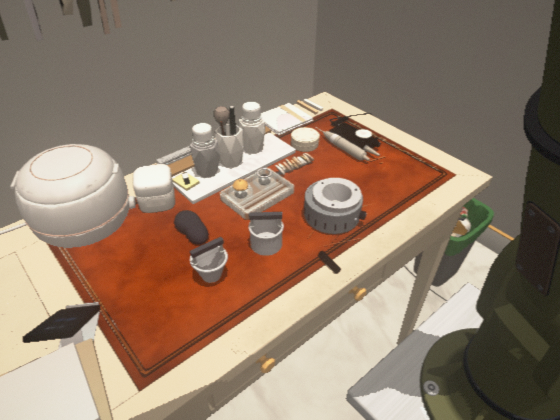

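View pics/a_top.png

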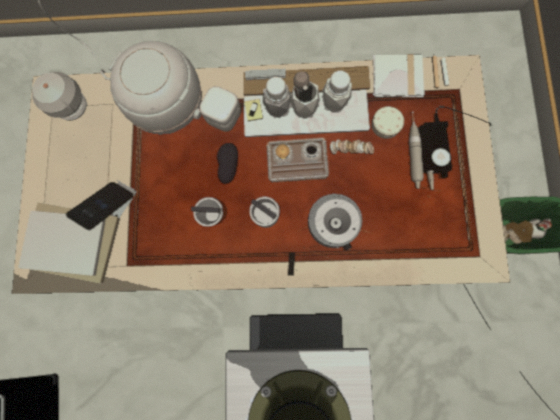

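```bash
cat > h.py <<'E'
from cell import env, read_camera, camera_info, job, models
import cv2, numpy as np
def cloud(c):
    i=camera_info(c); p,d=read_camera(c)
    v,u=np.mgrid[0:420,0:560]
    X=np.stack([(u-i['cx'])/i['fx']*d,(v-i['cy'])/i['fy']*d,d],-1)
    W=(X-i['t'])@np.array(i['R'])
    W[d<=0]=np.nan
    return p,d,W
E
python3 - <<'E'
from h import *
for c in ["scene","top"]:
    p,d,W=cloud(c); print(c,camera_info(c)['fx'],(-np.array(camera_info(c)['R']).T@camera_info(c)['t']).round(3))
    for n,ctr in [("taper",(.46,.193)),("straight",(.457,.065))]:
        r=np.hypot(W[...,0]-ctr[0],W[...,1]-ctr[1])
        m=(r<.045)&(W[...,2]>.07)&(W[...,2]<.1)
        P=W[m]; print(n,m.sum(),P.mean(0).round(4)); 
        (cx,cy),(w,h),a=cv2.minAreaRect((P[:,:2]*1000).astype(np.float32)); print(cx,cy,w,h,a,'z',np.percentile(P[:,2],[5,50,95]).round(4))
        C=np.cov(P[:,:2].T);e,V=np.linalg.eigh(C);print('dir',np.degrees(np.arctan2(V[1,1],V[0,1])))
        m=(r<.045)&(W[...,2]>.043)&(W[...,2]<.056); P=W[m]
        print('lip',m.sum(),cv2.minEnclosingCircle((P[:,:2]*1000).astype(np.float32)))
    m=(np.hypot(W[...,0]-.43,W[...,1]+.09)<.08)&(W[...,2]>.045)&(W[...,2]<.09)
    P=W[m]; print('heater',m.sum(),cv2.minEnclosingCircle((P[:,:2]*1000).astype(np.float32)),np.percentile(P[:,2],[5,25,50,75,95]).round(4))
    np.save(f'W_{c}.npy',W)
    im=p[:,:,::-1]
    for k,(a,b,e,f) in {"cup":((170,230,170,290) if c=="top" else (200,300,170,300)),"ht":((180,260,290,380) if c=="top" else (160,250,280,390))}.values().__class__ and {"cup":((170,250,170,290) if c=="top" else (200,300,170,300)),"ht":((180,260,290,380) if c=="top" else (160,250,280,390))}.items():
        cv2.imwrite(f"pics/b_{c}_{k}.png",cv2.resize(im[a:b,e:f],None,fx=6,fy=6,interpolation=cv2.INTER_CUBIC))
E
```

```text
scene 442.2854963119482 [-0.021  0.434  0.633]
taper 281 [0.4586 0.1929 0.0793]
460.3307189941406 191.39642333984375 61.464271545410156 11.661181449890137 85.97456359863281 z [0.0727 0.0807 0.0831]
dir 84.64137140095887
lip 220 ((459.33111572265625, 191.43348693847656), 32.833553314208984)
straight 244 [0.4566 0.0656 0.0791]
457.2184143066406 63.815696716308594 59.85520935058594 12.334707260131836 53.281314849853516 z [0.0721 0.0807 0.0831]
dir 51.70703293853756
lip 182 ((456.9411926269531, 64.10924530029297), 33.05983352661133)
heater 1798 ((432.001708984375, -91.3174057006836), 59.107120513916016) [0.048  0.054  0.0604 0.0661 0.0675]
top 388.33260307712675 [0.307 0.003 0.909]
taper 140 [0.4588 0.1895 0.0823]
459.6390075683594 189.8031005859375 59.80042266845703 10.336365699768066 85.03106689453125 z [0.0781 0.0825 0.0851]
dir 84.77413477309528
lip 226 ((459.48162841796875, 191.20333862304688), 33.271305084228516)
straight 140 [0.456  0.0627 0.0827]
456.59234619140625 62.638397216796875 60.562278747558594 10.412813186645508 52.107948303222656 z [0.0782 0.083  0.0852]
dir 52.48789421945947
lip 169 ((456.9430847167969, 63.182193756103516), 33.14120864868164)
heater 1887 ((431.9635925292969, -93.11124420166016), 59.11249923706055) [0.0517 0.0556 0.0649 0.0676 0.0694]
```

View pics/b_top_ht.png

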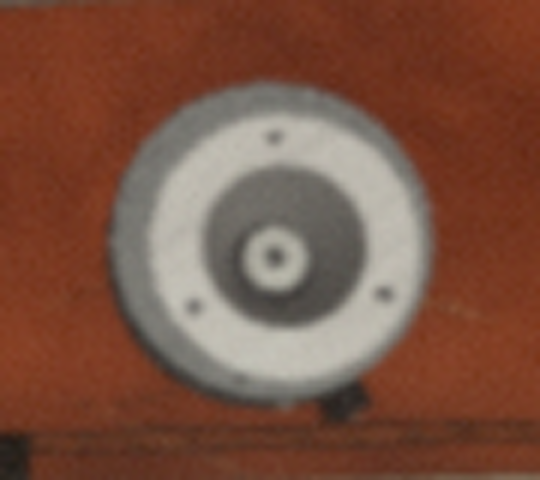

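```bash
python3 - <<'E'
import numpy as np,cv2
from scipy.optimize import least_squares
for c in ["top","scene"]:
    W=np.load(f'W_{c}.npy'); r=np.hypot(W[...,0]-.432,W[...,1]+.092)
    m=(r<.075)&(W[...,2]>.03)
    P=W[m]; print(c, 'hist z'); print(np.histogram(P[:,2],bins=np.arange(.03,.08,.002)))
    # well boundary: flange z
    # fit cone inside points: z< flange-0.003, r<.035
    q=W[(r<.040)&(W[...,2]<.0625)&(W[...,2]>.02)]
    def f(p): return np.hypot(q[:,0]-p[0],q[:,1]-p[1])-(0.030-(p[2]-q[:,2])*14/46)
    s=least_squares(f,[.432,-.092,.064],loss='soft_l1',f_scale=.001); print(len(q),s.x,np.std(s.fun))
    q2=W[r<.025]; print(np.percentile(q2[:,2],[0,5,20,50]))
    fl=W[(r<.042)&(W[...,2]>.0625)]; print('flange',len(fl),np.percentile(fl[:,2],[10,50,90]))
    ou=W[(r<.058)&(r>.047)]; print('ring', np.percentile(ou[:,2],[10,50,90]))
E
```

```text
top hist z
(array([ 26,  35,  37,  81,  45,  35,  23,  26,  21,  28,  36, 130, 308,
       226,  72,  35,  30, 169, 444, 338,  33,   0,   0,   0]), array([0.03 , 0.032, 0.034, 0.036, 0.038, 0.04 , 0.042, 0.044, 0.046,
       0.048, 0.05 , 0.052, 0.054, 0.056, 0.058, 0.06 , 0.062, 0.064,
       0.066, 0.068, 0.07 , 0.072, 0.074, 0.076, 0.078]))
471 [ 0.42761479 -0.09673255  0.06876638] 0.0052402855453027065
[0.00538578 0.01068686 0.02501607 0.03734522]
flange 626 [0.06511033 0.0673502  0.06926337]
ring [0.05225157 0.0561688  0.06773605]
scene hist z
(array([ 63,  64,  78,  61,  55,  80,  51,  68,  59,  79,  79, 210, 255,
       105,  66,  67,  69, 303, 437,  37,   0,   0,   0,   0]), array([0.03 , 0.032, 0.034, 0.036, 0.038, 0.04 , 0.042, 0.044, 0.046,
       0.048, 0.05 , 0.052, 0.054, 0.056, 0.058, 0.06 , 0.062, 0.064,
       0.066, 0.068, 0.07 , 0.072, 0.074, 0.076, 0.078]))
385 [ 0.42926018 -0.0968518   0.06783626] 0.002518393865237853
[-0.75579028 -0.75351635 -0.75035792 -0.74365499]
flange 487 [0.06452351 0.06616791 0.06756606]
ring [-0.74927937  0.03263565  0.05842227]
```

```bash
python3 - <<'E'
import numpy as np,cv2
for c in ["top","scene"]:
    W=np.load(f'W_{c}.npy'); r=np.hypot(W[...,0]-.432,W[...,1]+.092)
    P=W[(r<.065)&(W[...,2]>.0625)]
    print(c,cv2.minEnclosingCircle((P[:,:2]*1000).astype(np.float32)))
    m=((r<.065)&(W[...,2]>.0625)).astype(np.uint8)
    cs,hh=cv2.findContours(m,cv2.RETR_CCOMP,cv2.CHAIN_APPROX_NONE)
    for k in cs:
        if len(k)>30:
            # intersect pixel rays with z=.067
            pts=k[:,0]; q=W[pts[:,1],pts[:,0],:2]*1000; A=np.c_[2*q,np.ones(len(q))]
            x=np.linalg.lstsq(A,(q**2).sum(1),rcond=None)[0]; print(len(k),x[:2],np.sqrt(x[2]+x[0]**2+x[1]**2))
E
```

```text
top ((427.5405578613281, -96.6240463256836), 48.62904739379883)
124 [427.50300855 -96.51008862] 47.39166569511196
80 [426.90321327 -96.25259205] 29.569237047529462
scene ((427.77471923828125, -95.89927673339844), 50.15764617919922)
115 [428.49821062 -95.90521504] 47.56558525937348
70 [427.83736644 -95.6701734 ] 30.06787544942073
```

```bash
python3 - <<'E'
import numpy as np
W=np.load('W_top.npy')
m=(W[...,1]>.24)&(W[...,0]<.62)&(W[...,2]>.03)&(W[...,2]<.4)
P=W[m]; print(len(P),np.nanmin(P,0),np.nanmax(P,0), W[205,100],W[245,60])
print(W[160,228],W[160,300])
def rel(yaw,cur,tgt):
    import math
    a=math.radians(yaw);d=np.array(tgt)-cur;return d[0]*math.cos(a)+d[1]*math.sin(a),-d[2],-d[0]*math.sin(a)+d[1]*math.cos(a)
print(rel(-19.404,[.21587,.61253,.23245],[.4597,.1907,.2]))
E
```

```text
5546 [0.32465504 0.38362935 0.03000401] [0.53485731 0.6290839  0.109462  ] [0.47984104 0.43254361 0.06495823] [0.39451583 0.53427072 0.0386439 ]
[0.58680024 0.14730419 0.02651985] [ 0.58529059 -0.02401471  0.01021945]
(np.float64(0.37012363305718154), np.float64(0.03244999999999998), np.float64(-0.3168629262828847))
```

Obstacles stay below 0.11 m, so I move high over the cup with the fingers closing across the bar.

move_arm:
  moves:
    - [30, 0, -25, 0, 6, 0]
    - [60, 0, -51, 0, 12, 0]
    - [90, 0, -77, 0, 18, 0]
    - [120, 0, -103, 0, 24, 0]
    - [150, 0, -128, 0, 30, 0]
    - [180, 0, -154, 0, 36, 0]
    - [210, 3, -180, 0, 42, 0]
    - [240, 6, -205, 0, 48, 0]
    - [270, 12, -231, 0, 54, 0]
    - [300, 18, -257, 0, 60, 0]
    - [330, 24, -283, 0, 66, 0]
    - [355, 30, -304, 0, 71, 0]
    - [370, 32, -317, 0, 75.6, 0]
    - [370, 32, -317, 0, 75.6, 0]
    - [370, 32, -317, 0, 75.6, 0]
    - [370, 32, -317, 0, 75.6, 0]
  claw: 50
  newtons: 40

```text
time_s: 2.18
tool_pos: [0.4592, 0.1922, 0.2018]
tool_rot: [-90.0, 0.1, -94.9]
force: [-0.7, 0.2, 0.4]
grip_width: 0.0501
```

```bash
python3 - <<'E'
from h import *
print(env.get_obs()['tool_pos'],env.get_obs()['tool_rot'])
p,d,W=cloud("wrist"); cv2.imwrite("pics/c_wrist.png",p[:,:,::-1])
r=np.hypot(W[...,0]-.46,W[...,1]-.191)
P=W[(r<.045)&(W[...,2]>.073)&(W[...,2]<.1)]
print(len(P), cv2.minAreaRect((P[:,:2]*1000).astype(np.float32)) if len(P) else 0, np.percentile(P[:,2],[5,50,95]) if len(P) else 0)
print(models.spot_in("cup_bar","wrist")[:2])
E
```

```text
[0.45924446 0.19224154 0.20175759] [-9.00060829e+01  5.00483409e-02 -9.48861198e+01]
695 ((459.64990234375, 190.50320434570312), (60.98611831665039, 9.660490036010742), 85.47134399414062) [0.0789278  0.08075438 0.08186702]
[{'point': [0.4619, 0.1875, 0.0474], 'score': 0.61}]
```

View pics/c_wrist.png

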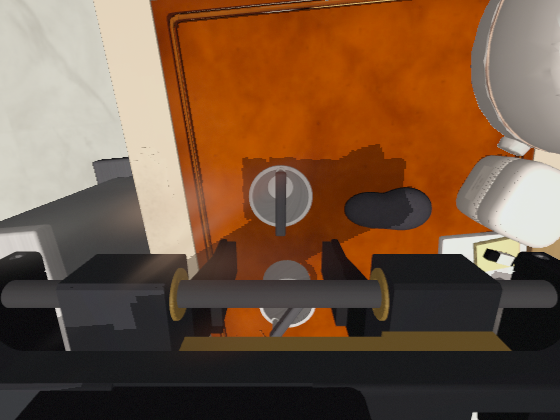

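move_arm:
  moves:
    - [0, 30, 0, 0, 0, 0]
    - [0, 65, 0, 0, 0, 0]
    - [0, 95, 0, 0, 0, 0]
    - [0, 115, 0, 0, 0, 0]
    - [0, 125, 0, 0, 0, 0]
    - [0, 130, 0, 0, 0, 0]
    - [0, 130, 0, 0, 0, 0]
    - [0, 130, 0, 0, 0, 0]
    - [0, 130, 0, 0, 0, 0]

```text
time_s: 3.03
tool_pos: [0.4608, 0.1919, 0.0731]
tool_rot: [-89.9, 0.1, -95.0]
force: [-0.2, -0.4, -0.5]
grip_width: 0.0501
```

```bash
python3 - <<'E'
from h import *
o=env.get_obs(); print(o['tool_pos'],o['tool_rot'],o['force'])
p,d,W=cloud("wrist"); cv2.imwrite("pics/d_wrist.png",p[:,:,::-1])
E
```

```text
[0.46079591 0.19191302 0.07310945] [-89.86598764   0.10432321 -94.9840822 ] [-0.20758438 -0.43038375 -0.53836831]
```

View pics/d_wrist.png

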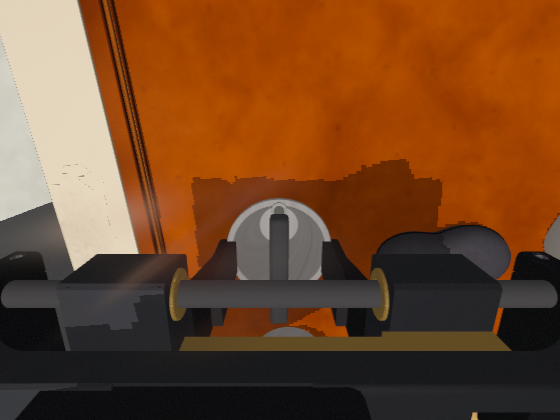

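move_arm:
  moves:
    - [1, 2, 0, 0, 0, 0]
    - [1, 4, 0, 0, 0, 0]
    - [1, 4, 0, 0, 0, 0]
    - [1, 4, 0, 0, 0, 0]

```text
time_s: 3.42
tool_pos: [0.4596, 0.1901, 0.0676]
tool_rot: [-90.0, 0.0, -95.0]
force: [-0.4, -0.6, 0.6]
grip_width: 0.0498
```

move_arm:
  moves:
    - [0, 0, 0, 0, 0, 0]
    - [0, 0, 0, 0, 0, 0]
    - [0, 0, 0, 0, 0, 0]
    - [0, 0, 0, 0, 0, 0]
    - [0, 0, 0, 0, 0, 0]
    - [0, 0, 0, 0, 0, 0]
    - [0, 0, 0, 0, 0, 0]
    - [0, 0, 0, 0, 0, 0]
    - [0, 0, 0, 0, 0, 0]
    - [0, 0, 0, 0, 0, 0]
  claw: 0
  newtons: 45

```text
time_s: 4.25
tool_pos: [0.4596, 0.1901, 0.0676]
tool_rot: [-90.0, 0.0, -95.0]
force: [0.1, -0.3, 0.2]
grip_width: 0.0094
```

move_arm:
  moves:
    - [0, -4, 0, 0, 0, 0]
    - [0, -15, 0, 0, 0, 0]
    - [0, -40, 0, 0, 0, 0]
    - [0, -65, 0, 0, 0, 0]
    - [0, -90, 0, 0, 0, 0]
    - [0, -110, 0, 0, 0, 0]
    - [0, -122, 0, 0, 0, 0]
    - [0, -125, 0, 0, 0, 0]
    - [0, -125, 0, 0, 0, 0]
    - [0, -125, 0, 0, 0, 0]
    - [0, -125, 0, 0, 0, 0]

```text
time_s: 5.17
tool_pos: [0.4586, 0.1897, 0.191]
tool_rot: [-90.1, -0.1, -95.0]
force: [0.4, -0.2, -1.3]
grip_width: 0.0094
```

```bash
python3 - <<'E'
from h import *
o=env.get_obs(); print(o['tool_pos'],o['tool_rot'],o['force'],o['grip_width'])
p,d,W=cloud("scene"); cv2.imwrite("pics/e_scene.png",p[:,:,::-1])
a=np.radians(o['tool_rot'][2]);D=np.array([.4278,-.0962])-o['tool_pos'][:2]
print('x',D@[np.cos(a),np.sin(a)],'z',D@[-np.sin(a),np.cos(a)])
E
```

```text
[0.45864626 0.18968495 0.19104122] [-90.12891433  -0.09768584 -95.0060297 ] [ 0.44650559 -0.20685781 -1.26693391] 0.0093652997995508
x 0.28748611317290007 z -0.005782114859667082
```

View pics/e_scene.png

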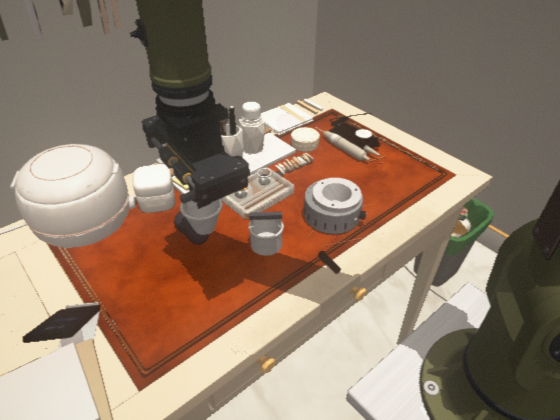

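move_arm:
  moves:
    - [10, 0, 0, 0, 0, 0]
    - [35, 0, -1, 0, 0, 0]
    - [65, 0, -1, 0, 0, 0]
    - [95, 0, -2, 0, 0, 0]
    - [125, 0, -2, 0, 0, 0]
    - [155, 0, -3, 0, 0, 0]
    - [185, 0, -4, 0, 0, 0]
    - [215, 0, -4, 0, 0, 0]
    - [245, 0, -5, 0, 0, 0]
    - [268, 0, -6, 0, 0, 0]
    - [282, 0, -6, 0, 0, 0]
    - [287, 0, -6, 0, 0, 0]
    - [287, 0, -6, 0, 0, 0]
    - [287, 0, -6, 0, 0, 0]
    - [287, 0, -6, 0, 0, 0]

```text
time_s: 6.47
tool_pos: [0.4285, -0.094, 0.1923]
tool_rot: [-90.0, 0.0, -94.9]
force: [-0.2, 0.5, -2.3]
grip_width: 0.0092
```

```bash
python3 - <<'E'
from h import *
o=env.get_obs(); print(o['tool_pos'],o['tool_rot'],o['force'],o['wrist_torque'],o['qpos'],o['grip_width'])
a=np.radians(o['tool_rot'][2]);D=np.array([.4278,-.0962])-o['tool_pos'][:2]
print('x',D@[np.cos(a),np.sin(a)],'z',D@[-np.sin(a),np.cos(a)])
p,d,W=cloud("scene"); im=p[:,:,::-1]; cv2.imwrite("pics/f_scene.png",cv2.resize(im[80:260,240:440],None,fx=3,fy=3))
# cup lip from scene
r=np.hypot(W[...,0]-.428,W[...,1]+.096); z0=o['tool_pos'][2]-.0676
P=W[(r<.05)&(abs(W[...,2]-z0-.048)<.006)]; print(len(P),cv2.minEnclosingCircle((P[:,:2]*1000).astype(np.float32)))
p,d,W=cloud("wrist");cv2.imwrite("pics/f_wrist.png",p[:,:,::-1])
E
```

```text
[ 0.42853054 -0.09399521  0.19229998] [-9.00286569e+01  1.39909913e-02 -9.49038729e+01] [-0.17185333  0.5279552  -2.29023324] [-0.07576398  0.06085027  0.02485194] [-31.161943    -9.32577554  36.97842392 115.74458126   5.87327204
  71.84763022  -1.29144005] 0.009176808079524038
x 0.002259166385742954 z -0.0005393886324882593
230 ((428.2756652832031, -91.42375946044922), 33.417762756347656)
```

View pics/f_scene.png

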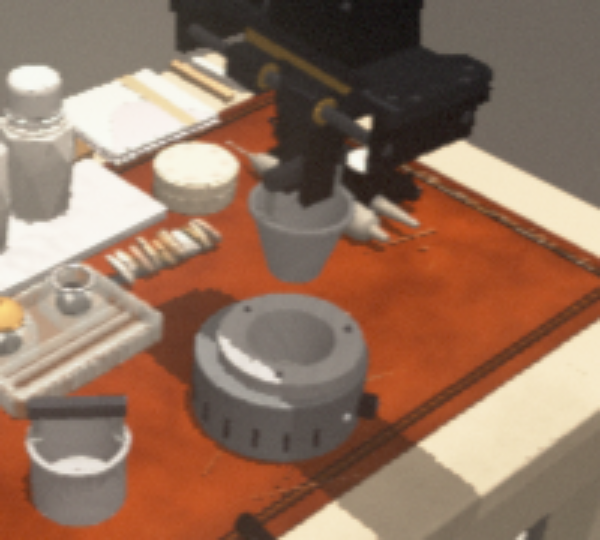

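move_arm:
  moves:
    - [1, 10, 0, 0, 0, 0]
    - [2, 25, 0, 0, 0, 0]
    - [3, 45, 0, 0, 0, 0]
    - [3, 60, 0, 0, 0, 0]
    - [3, 70, 0, 0, 0, 0]
    - [3, 75, 0, 0, 0, 0]
    - [3, 75, 0, 0, 0, 0]
    - [3, 75, 0, 0, 0, 0]
    - [3, 75, 0, 0, 0, 0]

```text
time_s: 7.32
tool_pos: [0.4291, -0.0982, 0.1183]
tool_rot: [-89.9, 0.0, -95.0]
force: [0.3, -0.1, -1.7]
grip_width: 0.0092
```

```bash
cat > look.py <<'E'
from h import *
import sys
n=sys.argv[1]
O=[]
for c in ["scene","top"]:
    o=env.get_obs(); O.append(o)
    p,d,W=cloud(c); im=p[:,:,::-1]
    b=(130,260,270,400) if c=="scene" else (170,270,280,400)
    cv2.imwrite(f"pics/{n}_{c}.png",cv2.resize(im[b[0]:b[1],b[2]:b[3]],None,fx=4,fy=4,interpolation=cv2.INTER_CUBIC))
    z0=o['tool_pos'][2]-.0676
    r=np.hypot(W[...,0]-.428,W[...,1]+.096)
    P=W[(r<.042)&(abs(W[...,2]-z0-.048)<.005)]
    F=W[(r<.058)&(abs(W[...,2]-.0665)<.0035)]
    for k,Q in (("lip",P),("flange",F)):
        if len(Q)>10: print(c,k,len(Q),np.round(cv2.minEnclosingCircle((Q[:,:2]*1000).astype(np.float32))[0],1),np.round(cv2.minEnclosingCircle((Q[:,:2]*1000).astype(np.float32))[1],1))
for o in O+[env.get_obs()]: print(o['time_s'],o['tool_pos'].round(4),o['tool_rot'].round(2),o['force'].round(2),o['wrist_torque'].round(3),round(o['grip_width'],4))
E
python3 look.py g
```

```text
scene lip 187 [428.3 -95.7] 34.1
scene flange 659 [428.3 -95.8] 49.0
top lip 13 [437.2 -69.1] 11.4
top flange 267 [427.8 -70.4] 39.6
7.3167 [ 0.4291 -0.0982  0.1183] [-8.991e+01  1.000e-02 -9.500e+01] [ 0.28 -0.08 -1.7 ] [-0.111  0.03  -0.03 ] 0.0092
7.3667 [ 0.4291 -0.0983  0.1184] [-8.99e+01  2.00e-02 -9.50e+01] [ 1.27 -0.35 -1.19] [-0.134  0.039  0.066] 0.0091
7.4167 [ 0.429  -0.0983  0.1184] [-8.99e+01  2.00e-02 -9.50e+01] [ 0.26  0.61 -1.25] [-0.118  0.027 -0.04 ] 0.0093
```

View pics/g_scene.png

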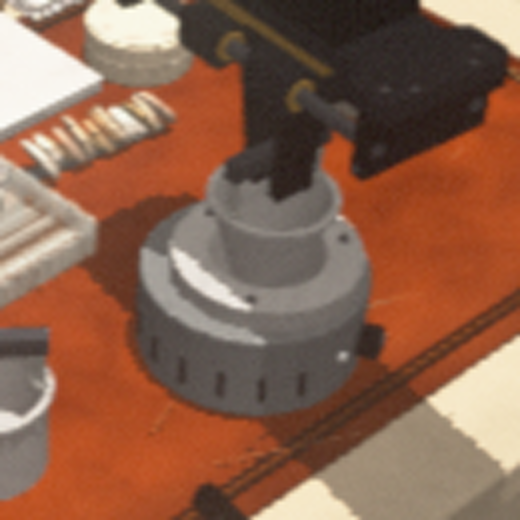

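move_arm:
  moves:
    - [0, 2, 0, 0, 0, 0]
    - [0, 4, 0, 0, 0, 0]
    - [0, 6, 0, 0, 0, 0]
    - [0, 8, 0, 0, 0, 0]
    - [0, 9, 0, 0, 0, 0]
    - [0, 9, 0, 0, 0, 0]
    - [0, 9, 0, 0, 0, 0]

```text
time_s: 8.0
tool_pos: [0.4282, -0.0983, 0.1085]
tool_rot: [-90.0, -0.0, -95.0]
force: [-0.2, -0.5, -0.9]
grip_width: 0.0094
```

move_arm:
  moves:
    - [0, 1, 0, 0, 0, 0]
    - [0, 2, 0, 0, 0, 0]
    - [0, 2, 0, 0, 0, 0]

```text
time_s: 8.25
tool_pos: [0.4282, -0.0982, 0.1064]
tool_rot: [-90.0, 0.0, -95.0]
force: [0.4, 0.6, -1.2]
grip_width: 0.0094
```

move_arm:
  moves:
    - [0, 1, 0, 0, 0, 0]
    - [0, 2, 0, 0, 0, 0]
    - [0, 2, 0, 0, 0, 0]

```text
time_s: 8.5
tool_pos: [0.4281, -0.0982, 0.1043]
tool_rot: [-90.0, 0.0, -95.0]
force: [-0.5, 0.2, -1.9]
grip_width: 0.0092
```

move_arm:
  moves:
    - [0, 1, 0, 0, 0, 0]
    - [0, 1, 0, 0, 0, 0]
    - [0, 1, 0, 0, 0, 0]

```text
time_s: 8.75
tool_pos: [0.4284, -0.0983, 0.1037]
tool_rot: [-90.0, 0.0, -95.0]
force: [0.8, 0.3, -0.6]
grip_width: 0.0096
```

move_arm:
  moves:
    - [0, 1, 0, 0, 0, 0]
    - [0, 1, 0, 0, 0, 0]
    - [0, 1, 0, 0, 0, 0]

```text
time_s: 9.0
tool_pos: [0.4287, -0.0983, 0.103]
tool_rot: [-90.0, 0.0, -95.0]
force: [-0.4, -0.0, 2.8]
grip_width: 0.0091
```

move_arm:
  moves:
    - [0, 1, 0, 0, 0, 0]
    - [0, 1, 0, 0, 0, 0]
    - [0, 1, 0, 0, 0, 0]

```text
time_s: 9.25
tool_pos: [0.4286, -0.0983, 0.1017]
tool_rot: [-90.0, 0.0, -95.0]
force: [0.4, -0.3, 3.9]
grip_width: 0.0092
```

```bash
python3 look.py i
```

```text
scene lip 181 [428.4 -97. ] 33.5
scene flange 652 [427.4 -95.5] 50.0
top lip 18 [435.5 -69.3] 13.4
top flange 247 [424.6 -73.5] 41.6
9.25 [ 0.4286 -0.0983  0.1017] [-89.96   0.   -95.01] [ 0.36 -0.3   3.86] [-0.141  0.104 -0.054] 0.0092
9.3 [ 0.4286 -0.0983  0.1017] [-89.96   0.   -95.01] [ 0.14 -0.28  3.2 ] [-0.057  0.103 -0.033] 0.0095
9.35 [ 0.4285 -0.0983  0.1017] [-89.97   0.   -95.01] [-0.42 -0.36  3.39] [-0.126  0.066  0.04 ] 0.0096
```

View pics/i_scene.png

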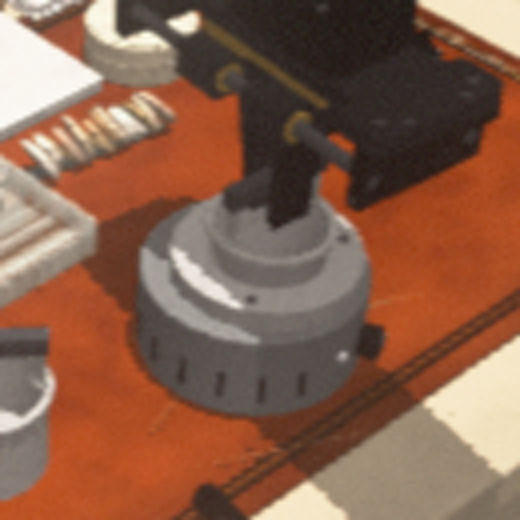

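move_arm:
  moves:
    - [-1, 1, 0, 0, 0, 0]
    - [-1.5, 2, 0, 0, 0, 0]
    - [-1.5, 2, 0, 0, 0, 0]
    - [-1.5, 2, 0, 0, 0, 0]

```text
time_s: 9.68
tool_pos: [0.4284, -0.0972, 0.0994]
tool_rot: [-90.0, -0.0, -95.0]
force: [0.0, -2.2, 3.3]
grip_width: 0.0094
```

move_arm:
  moves:
    - [0, 1, 0, 0, 0, 0]
    - [0, 2, 0, 0, 0, 0]
    - [0, 2, 0, 0, 0, 0]

```text
time_s: 9.93
tool_pos: [0.4284, -0.097, 0.0974]
tool_rot: [-90.0, -0.0, -95.0]
force: [-0.3, -2.7, 2.8]
grip_width: 0.0093
```

move_arm:
  moves:
    - [0, 1, 0, 0, 0, 0]
    - [0, 2, 0, 0, 0, 0]
    - [0, 2, 0, 0, 0, 0]

```text
time_s: 10.18
tool_pos: [0.4283, -0.0968, 0.0954]
tool_rot: [-90.0, -0.0, -95.0]
force: [0.7, -2.9, 2.5]
grip_width: 0.0094
```

move_arm:
  moves:
    - [0.3, 1, 0, 0, 0, 0]
    - [0.5, 1.5, 0, 0, 0, 0]
    - [0.5, 1.5, 0, 0, 0, 0]

```text
time_s: 10.43
tool_pos: [0.4283, -0.0971, 0.0939]
tool_rot: [-90.0, 0.0, -95.0]
force: [-0.1, -2.8, 2.9]
grip_width: 0.0094
```

move_arm:
  moves:
    - [0, 1, 0, 0, 0, 0]
    - [0, 1, 0, 0, 0, 0]
    - [0, 1, 0, 0, 0, 0]

```text
time_s: 10.68
tool_pos: [0.4283, -0.0971, 0.093]
tool_rot: [-90.0, 0.0, -95.0]
force: [-0.4, -1.8, 3.3]
grip_width: 0.0091
```

move_arm:
  moves:
    - [0, 1, 0, 0, 0, 0]
    - [0, 1, 0, 0, 0, 0]
    - [0, 1, 0, 0, 0, 0]

```text
time_s: 10.93
tool_pos: [0.4284, -0.0971, 0.0922]
tool_rot: [-90.0, 0.0, -95.0]
force: [-0.9, -1.0, 6.8]
grip_width: 0.0093
```

move_arm:
  moves:
    - [0, 0.7, 0, 0, 0, 0]
    - [0, 0.7, 0, 0, 0, 0]
    - [0, 0.7, 0, 0, 0, 0]

```text
time_s: 11.18
tool_pos: [0.4283, -0.097, 0.0916]
tool_rot: [-90.0, 0.0, -95.0]
force: [-1.9, -2.0, 7.3]
grip_width: 0.0093
```

move_arm:
  moves:
    - [0, 0.7, 0, 0, 0, 0]
    - [0, 0.7, 0, 0, 0, 0]
    - [0, 0.7, 0, 0, 0, 0]

```text
time_s: 11.43
tool_pos: [0.4282, -0.097, 0.091]
tool_rot: [-90.0, 0.0, -95.0]
force: [-2.2, -1.6, 7.9]
grip_width: 0.0095
```

move_arm:
  moves:
    - [0.3, 0.5, -0.5, 0, 0, 0]
    - [0.3, 0.5, -0.5, 0, 0, 0]
    - [0.3, 0.5, -0.5, 0, 0, 0]

```text
time_s: 11.68
tool_pos: [0.428, -0.0972, 0.0906]
tool_rot: [-90.0, 0.0, -95.0]
force: [-1.6, -0.7, 7.5]
grip_width: 0.0092
```

move_arm:
  moves:
    - [0, 0.7, 0, 0, 0, 0]
    - [0, 0.7, 0, 0, 0, 0]
    - [0, 0.7, 0, 0, 0, 0]

```text
time_s: 11.93
tool_pos: [0.4282, -0.0973, 0.0904]
tool_rot: [-90.0, 0.1, -95.0]
force: [-2.2, -1.3, 11.8]
grip_width: 0.0092
```

move_arm:
  moves:
    - [0.2, 0.6, -0.4, 0, 0, 0]
    - [0.2, 0.6, -0.4, 0, 0, 0]
    - [0.2, 0.6, -0.4, 0, 0, 0]

```text
time_s: 12.18
tool_pos: [0.4283, -0.0974, 0.0903]
tool_rot: [-89.9, 0.1, -95.0]
force: [-2.7, -1.2, 15.7]
grip_width: 0.0093
```

move_arm:
  moves:
    - [0, 0.5, 0, 0, 0, 0]
    - [0, 0.5, 0, 0, 0, 0]
    - [0, 0.5, 0, 0, 0, 0]

```text
time_s: 12.43
tool_pos: [0.4285, -0.0974, 0.0903]
tool_rot: [-89.9, 0.1, -95.0]
force: [-4.0, -0.7, 18.6]
grip_width: 0.0096
```

move_arm:
  moves:
    - [0, 0.3, -0.4, 0, 0, 0]
    - [0, 0.3, -0.4, 0, 0, 0]
    - [0, 0.3, -0.4, 0, 0, 0]

```text
time_s: 12.68
tool_pos: [0.4285, -0.0974, 0.0902]
tool_rot: [-89.9, 0.1, -95.0]
force: [-3.4, -0.9, 20.4]
grip_width: 0.0093
```

```bash
python3 look.py j
```

```text
scene lip 394 [427.9 -96. ] 42.0
scene flange 610 [428.6 -96.3] 49.8
top lip 121 [424.5 -72.5] 32.7
top flange 204 [424.6 -72.5] 41.2
12.6833 [ 0.4285 -0.0974  0.0902] [-8.988e+01  9.000e-02 -9.502e+01] [-3.38 -0.86 20.4 ] [-0.25   1.013  0.015] 0.0093
12.7333 [ 0.4285 -0.0974  0.0902] [-8.988e+01  9.000e-02 -9.502e+01] [-3.78  0.23 20.12] [-0.238  0.986 -0.038] 0.0094
12.7833 [ 0.4285 -0.0974  0.0902] [-8.988e+01  9.000e-02 -9.501e+01] [-3.61  0.03 20.5 ] [-0.237  0.981 -0.019] 0.009
```

View pics/j_scene.png

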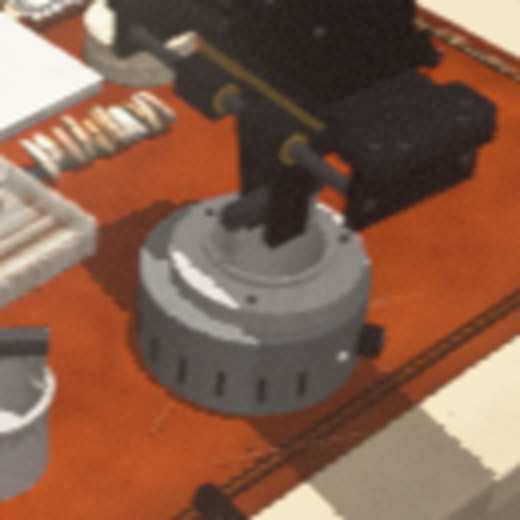

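move_arm:
  moves:
    - [0, 0.1, 0, 0, 0, 0]
    - [0, 0.1, 0, 0, 0, 0]
    - [0, 0.1, 0, 0, 0, 0]
    - [0, 0.1, 0, 0, 0, 0]
    - [0, 0.1, 0, 0, 0, 0]
    - [0, 0.1, 0, 0, 0, 0]
    - [0, 0.1, 0, 0, 0, 0]
    - [0, 0.1, 0, 0, 0, 0]
    - [0, 0.1, 0, 0, 0, 0]
    - [0, 0.1, 0, 0, 0, 0]
    - [0, 0.1, 0, 0, 0, 0]
    - [0, 0.1, 0, 0, 0, 0]
    - [0, 0.1, 0, 0, 0, 0]
    - [0, 0.1, 0, 0, 0, 0]

```text
time_s: 13.95
tool_pos: [0.4285, -0.0974, 0.0902]
tool_rot: [-89.9, 0.1, -95.0]
force: [-3.7, -0.9, 20.3]
grip_width: 0.0095
```

move_arm:
  moves:
    - [0, -1, 0, 0, 0, 0]
    - [0, -2, 0, 0, 0, 0]
    - [0, -2, 0, 0, 0, 0]

```text
time_s: 14.2
tool_pos: [0.4276, -0.0973, 0.0903]
tool_rot: [-89.9, 0.0, -95.0]
force: [-0.4, -0.8, 6.4]
grip_width: 0.0092
```

move_arm:
  moves:
    - [0, 0, 0, 0, 0, 0]
    - [0, 0, 0, 0, 0, 0]
    - [0, 0, 0, 0, 0, 0]
    - [0, 0, 0, 0, 0, 0]
    - [0, 0, 0, 0, 0, 0]
    - [0, 0, 0, 0, 0, 0]
    - [0, 0, 0, 0, 0, 0]
  claw: 40

```text
time_s: 14.78
tool_pos: [0.4269, -0.0976, 0.0898]
tool_rot: [-90.0, 0.0, -95.0]
force: [-0.2, -0.0, -0.1]
grip_width: 0.0388
```

move_arm:
  moves:
    - [0, -5, 0, 0, 0, 0]
    - [0, -15, 0, 0, 0, 0]
    - [0, -35, 0, 0, 0, 0]
    - [0, -65, 0, 0, 0, 0]
    - [0, -95, 0, 0, 0, 0]
    - [0, -125, 0, 0, 0, 0]
    - [0, -150, 0, 0, 0, 0]
    - [-40, -160, 0, 0, 0, 0]
    - [-80, -160, 0, 0, 0, 0]
    - [-120, -160, 0, 0, 0, 0]
    - [-160, -160, 0, 0, 0, 0]
    - [-160, -160, 0, 0, 0, 0]

```text
time_s: 15.78
tool_pos: [0.4407, 0.0703, 0.2509]
tool_rot: [-89.9, 0.2, -94.4]
force: [0.8, -0.2, 0.6]
grip_width: 0.04
```

```bash
python3 - <<'E'
from h import *
print(env.get_obs()['tool_pos'],env.get_obs()['force'])
for c in ["scene","top"]:
    p,d,W=cloud(c); im=p[:,:,::-1]; cv2.imwrite(f"pics/k_{c}.png",im)
    r=np.hypot(W[...,0]-.428,W[...,1]+.096)
    P=W[(r<.045)&(W[...,2]>.092)&(W[...,2]<.115)]
    if len(P)>9: print(c,'bar',len(P),cv2.minAreaRect((P[:,:2]*1000).astype(np.float32)),np.percentile(P[:,2],[5,50,95]))
    s=W[(np.hypot(W[...,0]-.457,W[...,1]-.064)<.045)&(W[...,2]>.07)&(W[...,2]<.1)]
    if len(s)>9: print(c,'straight',cv2.minAreaRect((s[:,:2]*1000).astype(np.float32)))
    if len(P)>9:
        q=P-P.mean(0); u,sv,v=np.linalg.svd(q,full_matrices=False); print('bar axis',v[0])
cv2.imwrite("pics/k_crop.png",cv2.resize(cv2.imread("pics/k_scene.png")[130:260,270:400],None,fx=4,fy=4))
E
```

```text
[0.44065693 0.0702776  0.25087601] [ 0.80428516 -0.22912977  0.58719674]
scene bar 192 ((428.3942565917969, -95.25106811523438), (61.72647476196289, 11.89579963684082), 85.56278228759766) [0.09493459 0.10347274 0.10632321]
scene straight ((457.02374267578125, 63.92350387573242), (59.36980438232422, 13.436229705810547), 50.28158187866211)
bar axis [ 0.09565332  0.99539844 -0.00569024]
top bar 155 ((427.0192565917969, -96.16414642333984), (59.963768005371094, 10.215256690979004), 84.53672790527344) [0.10075425 0.10609182 0.10876794]
bar axis [-0.08347671 -0.99645678  0.0102727 ]
```

View pics/k_scene.png

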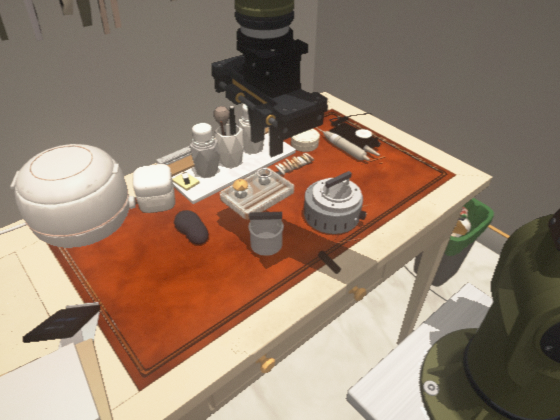

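View pics/k_crop.png

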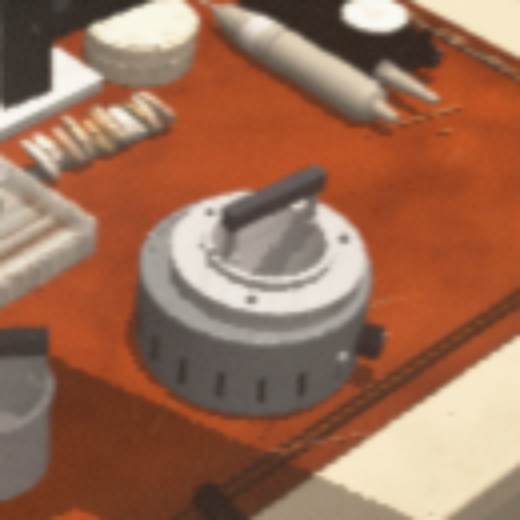

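```bash
python3 -c "
from cell import job,env
print(job.sign_off())"
```

```text
the job is handed in; nothing more can be done
None
```

The tapered cup is seated fully home and upright in the heater's well, and nothing of the robot touches it. I handed the job in shortly after 15.8 s on the robot's clock.

**What I did:** I gripped the tapered cup by its bar and lifted it 125 mm. I lined it up with the well using the cameras, then lowered it by feel onto the pad and past it. Once it stopped moving down, I held it for well over a second with a push of about 20 N. During that hold the sideways force was about 4 N. I then eased the push to about 6 N, opened the fingers and moved clear.

**Last checks:**
- **Cup height:** the cup's middle is about 64 mm above the desk, from both the tool height at the stop and the camera reading of the bar's top. The limit is 68 mm.
- **Cup position:** it is about 5–6 mm from the housing's axis, against a 9 mm limit.
- **Tilt:** the bar tilts by 0.01 rad or less along its length. I did not measure tilt across the bar, but the picture shows the cup upright.
- **Straight cup:** it is where it was, to within about 1 mm.

**Disagreements and unmeasured limits:**
- **Cameras:** the scene and top cameras differed by 1–2 mm on the same points.
- **Tool y reading:** while pressing, the tool read about 1 mm further in −y than the cameras put the well.
- **Pad force:** pushing the pad down read only 3–4 N at the wrist, or about 5 N with the cup's weight. That is a little under the stated 6–8 N.
- **Contact force on the heater:** I did not measure it directly. With the 1.5 factor it would be about 30 N, against the 50 N limit.

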